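# Swap the prosthesis battery pack in the bench charger

### The arm

A 6-joint arm with a two-finger parallel gripper is mounted at the origin on the work surface. World frame = base frame: x ahead of the robot, y to its left, z up, the work surface at z = 0. Lengths are in mm, angles in rad, forces in N, time in s.
With the tool pointing down it reaches from about 300 to 775 mm from the base axis. Payload 14.6 kg.
Tool frame: the origin (TCP) lies at the very end of the fingers, on their centre line; the grasp point (between the pads) lies 19 mm behind it; z points along the fingers, y is the line along which they close (so a half turn about z gives the same grasp; the last joint's range is limited). The gripper opens to 94 mm and grips with 3 to 60 N. Pads are 16 mm wide; open, the fingers measure 119 mm over their backs; the gripper's body (75 mm by 177 mm) begins 78 mm behind the grasp point.
Start: joints at [1.092, 0.3, 1.521, -0, 1.321, -0.067], TCP at [220.139, 504.012, 205.446] pointing down, gripper open.
Joint ranges: [-3.03, 3.03], [-0.79, 2.21], [0.23, 2.52], [-1.04, 4.18], [0, 3.07], [-2.55, 2.55]. Speed limits (rad/s): [2.22, 2.22, 2.57, 3.14, 3.14, 3.14].

### API

Orientations are given as [roll, pitch, yaw] about the fixed x, y, z axes, in that order (R = Rz(yaw) Ry(pitch) Rx(roll)).
In Python, from cell import manip gives the robot as it stands.
- The arm moves only by the tool servo_tool, never from a script. Its argument "motion" is a list that holds one entry, the list of rows, each a list of 7 numbers: the shift along the world's x, y, z as a fraction of full scale, then the turn, a rotation vector about the world's x, y, z as a fraction of full scale, then the closure, from 0 (fully open) to 1 (shut). In form: [[[x, y, z, rx, ry, rz, gripper], ...]]. A call has 1 to 10 rows; each row is the pose to reach, as a shift and turn from the pose commanded when the call began, turning the shorter way round; what a row does not reach only later rows make up. Full scale, the value 1, is 0.5 m for a shift and pi rad for a turn. A row lasts 1/10 s, in which the tool goes at most 50 mm and 8.59 degrees, less where a joint would pass 70% of its speed; a pose out of reach is approached as far as the arm can. A call with a number of a shift or a turn outside -1 to 1 is refused whole. A call with a gripper value outside its range is refused whole. The fingers move at their own pace and stop on an object; "newtons" is the grip in N (left out, the last holds). Time passes only in rows, so rows that repeat a pose let the fingers close. It gives the time, the measured TCP pose, the force, the opening and the grip force at its end, in the units of the state.
- manip.read_state(): the state, without advancing time (a new reading comes with each control period).
- manip.camera(name): name is "side" or "top" or "wrist"; returns a dict with "frame" (400x640x3 uint8, red, green, blue), "range_z" (400x640 float32, mm along the optical axis (not along the pixel's ray), 0 where there is no reading), "vfov" (degrees; the focal length in pixels is half the picture's height over the tangent of half this angle, whatever the lens; pixels are square), "cx", "cy" (the principal point, pixels), "k1" (the pictures are not rectified: a ray, as slopes to the right and down, at radius r is drawn at 1 + k1 r^2 times it, then the intrinsics apply), "cam_to_world" (4x4, takes a point from camera to world coordinates). Camera axes: x right, y down, z forward; pixel columns grow to the right and rows downward; lengths in mm; the calibration is good to about 2 mm. A picture is of the moment at which its call begins.
- manip.sign_off(): hands the job in; it is judged then, once.
The state is a dict: "clock": time; "joints": joint angles; "qd": joint speeds; "effort": joint torques, N m; "eef_pos": TCP position; "eef_rot": TCP orientation; "wrist_force": force on the tool from outside, world axes, zero at the start; "moment": the same for the moment, N m; "finger_gap": finger opening in mm; "finger_force": force on a finger pad.
Only numpy, scipy, OpenCV 4.12 (cv2) and the standard library are available. Lean on these libraries where they do the work, as an engineer would, in place of code of your own. Each camera call takes 0.05 s, during which the arm holds its last target. There are 200 camera calls.

### The job

The battery pack with the green light in the bench charger is full: press it in to release it, draw it out and lay it flat, right way up, in the blue job tray. Then slide the flat pack with the red light from the cork mat into the charger, contacts first, and press it until the catch holds it. Set the packs down without dropping them, and leave the other things on the bench where they are.

Things in the scene. Friction and masses are not known exactly. Their poses are not given: they have to be found in the camera images.
- charger: White bench charger with a grey front, 190 mm long (x), 124 wide (y), 66 high, fixed to the bench: it does not move when pushed. Origin at the centre of its underside; the front face, towards the robot, lies 95 mm from it along -x. Nothing of it reaches higher than 67 mm.
- bay_mouth (a point): Middle of the bay's mouth, on the plane of the charger's front face, 34 mm above the bench: the mid-height of a pack lying in the bay. x points level into the bay, y left, z up. Slot: floor 20 mm above the bench, 53.4 mm wide, 31 high, level; flared mouth, about 60 mm wide and 34 high. A pack goes in 70 mm before it meets the sprung contact plate.
- carriage (a joint): Travel (m, along the bay's x) of the sprung contact plate in the bay, which the pack pushes: 0 out, about 0.0155 held by the push-push catch, 0.023 to 0.024 the stop. Pressed from 0 right to the stop and let go, it returns to 0.0155 and stays; pressed so again, it springs out to 0 and brings the pack along. Starts held at 0.0155 with the green-lit pack.
- contact_plate (a point): Front of that contact plate, at mid-height of a pack. With a pack against it, the pack's grip end stands 40 mm proud of the charger's front face at 0, 24 mm (to 27, with play) when held, about 16 mm at the stop. A push takes 5 to 10 N, 13 N and more at the stop. While held, a pawl locks the pack against pulling. Let go of a pack only when its middle is well inside the bay, or it tips.
- charged_pack_mid (a point): Centre of the full battery pack, with a GREEN light on top and on the face of its grip end; starts held in the bay, grip end outwards. 110 mm long, 50 wide, 28 high, about 0.25 kg, dark grey with a black ribbed grip end. x points from the grip end to the contact end (brass contacts), z up through its top; only the contact end enters the bay, top up (a groove across its underside takes the pawl).
- charged_pack_grip (a point): Centre of the outer face of the green-lit pack's grip end, 55 mm from its centre along -x; same axes.
- flat_pack_mid (a point): Centre of the flat battery pack, with a RED light on top and on the face of its grip end; starts loose on the cork mat, grip end towards the robot. 110 mm long, 50 wide, 28 high, about 0.25 kg, dark grey with a black ribbed grip end. x points from the grip end to the contact end (brass contacts), z up through its top; only the contact end enters the bay, top up (a groove across its underside takes the pawl).
- flat_pack_grip (a point): Centre of the outer face of the red-lit pack's grip end, 55 mm from its centre along -x; same axes.
- job_tray: Blue open job tray, fixed to the bench, 260 mm (its x) by 170 mm (its y) outside, walls 4 mm thick and 22 mm high, floor 4 mm thick. Origin at the centre of its underside, on the bench; z up. Its half towards -x is empty; an adapter stands in the half towards +x.
- mat: Cork mat fixed to the bench, 240 x 150 x 3 mm, on which the red-lit pack lies (near part). Origin at the centre of its underside.
- adapter_mid (a point): Bystander: steel and aluminium pyramid adapter, 48 mm across, 40 mm high, standing loose in the far half of the job tray. Point at its centre.
- tube_clamp_mid (a point): Bystander: aluminium tube clamp, an upright ring 44 mm across and 36 mm high, standing loose on the far part of the cork mat. Point at its centre.
- screwdriver_at (a point): Bystander: red-handled screwdriver, 190 mm long, lying loose on the right of the bench.
- wrench_at (a point): Bystander: steel wrench, 160 mm long, lying loose on the left of the bench.
Things that resemble listed ones, but are neither listed nor needed, are in the scene too. Leave any pink look-alike of the part that bears flat_pack_mid alone.

How it is judged (in metres and radians):
On the way, in this order (a step that is already met when the one before it is completed fails the run):
1. the green-lit pack is pressed in beyond the catch (carriage beyond 19 mm) (value of joint carriage above 0.019 m), for 0.02 s.
2. the catch has let go: the carriage has sprung out with the green-lit pack (value of joint carriage below 0.004 m), for 0.1 s.
3. the green-lit pack lies flat in the blue job tray, let go and at rest (x of charged_pack_mid in the frame of job_tray between -0.105 and 0.105 m and y of charged_pack_mid in the frame of job_tray between -0.06 and 0.06 m and z of charged_pack_mid in the frame of job_tray between 0.013 and 0.023 m and angle between charged_pack_mid's own z axis and vertical below 0.12 rad and contact force between the fingers and charged_pack below 0.05 N and linear speed of charged_pack below 0.03 m/s), for 0.2 s.
At the end, for the whole second after the job is handed in: Red-lit pack in the bay, held by the catch and let go: carriage at 13 to 18 mm, grip end 20 to 31 mm proud of the front face, within 7 mm of the bay's axis, at rest. Green-lit pack flat (0.12 rad), right way up, on the job tray's floor inside its walls, at rest and let go (all of step 3 and value of joint carriage between 0.013 and 0.018 m and velocity of joint carriage between -0.01 and 0.01 m/s and x of flat_pack_grip in the frame of bay_mouth between -0.031 and -0.02 m and y of flat_pack_grip in the frame of bay_mouth between -0.007 and 0.007 m and z of flat_pack_grip in the frame of bay_mouth between -0.007 and 0.007 m and angle between the x axis of flat_pack_grip and the x axis of bay_mouth, either way round below 0.1 rad and linear speed of flat_pack below 0.03 m/s and contact force between the arm and flat_pack below 0.05 N); the robot touches nothing.
It fails at once if a bystander (adapter, tube clamp, screwdriver or wrench) is shifted by more than 40 mm (distance of any of adapter_mid, tube_clamp_mid, screwdriver_at, wrench_at from where it was at the start of the episode above 0.04 m).
It fails at once if a pack falls freely at more than 0.7 m/s (dropped from about 25 mm or more) ((contact force between anything else and charged_pack below 0.05 N and linear speed of charged_pack above 0.7 m/s) or (contact force between anything else and flat_pack below 0.05 N and linear speed of flat_pack above 0.7 m/s)).
It also fails if it takes over 72 s, if anything falls off the work surface, if the arm or the gripper's body presses on something with over 40 N, if the wrist force passes 120 N, or if a joint passes its speed limit or range.

## Working session

There is one attempt and no reset: what is moved stays moved. The work goes in short steps, Python scripts to look and compute and a tool call to move; the robot and the scene stay as the last step left them, time stands still between calls to the robot, and variables do not carry over. Pictures are saved under pics/ and viewed, at most 10 in all, crops included, and the job is handed in when it is done.

Besides the shell and the picture viewer there is one more tool, called after "Request:" as name([rows], argument=value, ...), one row to a line, values as JSON. servo_tool: Moves the arm, as the interface text tells. Its arguments: {"type":"object","properties":{"motion":{"type":"array"},"newtons":{"type":"number"}},"required":["motion"]}

```bash
mkdir -p pics; ls; cat > h.py <<'E'
import numpy as np, cv2
from cell import manip
def shot(n):
    c=manip.camera(n); c['M']=np.array(c['cam_to_world'],float); h=c['frame'].shape[0]
    c['f']=h/2/np.tan(np.radians(c['vfov'])/2); return c
def K(c): return np.array([[c['f'],0,c['cx']],[0,c['f'],c['cy']],[0,0,1.]])
def slopes(c,uv):
    return cv2.undistortPoints(np.array(uv,float).reshape(-1,1,2),K(c),np.array([c['k1'],0,0,0.])).reshape(-1,2)
def plane(c,uv,z):
    s=slopes(c,uv); d=np.c_[s,np.ones(len(s))]@c['M'][:3,:3].T; o=c['M'][:3,3]
    return o+d*((z-o[2])/d[:,2])[:,None]
def depth(c,uv):
    s=slopes(c,uv); z=np.array([c['range_z'][int(round(v)),int(round(u))] for u,v in np.reshape(uv,(-1,2))])
    return (np.c_[s,np.ones(len(s))]*z[:,None])@c['M'][:3,:3].T+c['M'][:3,3]
def cloud(c):
    h,w=c['range_z'].shape; g=np.stack(np.meshgrid(np.arange(w),np.arange(h)),-1).reshape(-1,2).astype(float)
    s=slopes(c,g); z=c['range_z'].reshape(-1,1)
    return ((np.c_[s,np.ones(len(s))]*z)@c['M'][:3,:3].T+c['M'][:3,3]).reshape(h,w,3)
def save(c,n): cv2.imwrite('pics/'+n,c['frame'][:,:,::-1])
E
python3 - <<'E'
from h import *
print(manip.read_state())
for n in('top','side'):
    c=shot(n); save(c,n+'0.png'); print(n,c['M'].round(3).tolist(),c['f'],c['cx'],c['cy'],c['k1'])
E
```

```text
pics
{'clock': 0.0, 'joints': array([ 1.09240523e+00,  3.00484572e-01,  1.52161167e+00, -2.30039121e-05,
        1.32067973e+00, -6.66003481e-02]), 'qd': array([ 0.00017864,  0.00091922,  0.00023357, -0.00081115, -0.00083917,
       -0.0002397 ]), 'effort': array([-1.25514340e-03, -5.31795502e+01, -3.52747858e+01,  7.07269949e-02,
        2.42416654e-02, -9.89131900e-05]), 'eef_pos': array([220.02134416, 503.77810116, 204.86599587]), 'eef_rot': array([-3.14041047e+00, -5.65196545e-05,  2.72980758e+00]), 'wrist_force': array([-0.6874679 , -0.29587673, -0.05806929]), 'moment': array([ 0.0270843 ,  0.03028741, -0.01836133]), 'finger_force': 0.0, 'finger_gap': 94.1353141140019}
top [[-0.023, -0.996, 0.09, 357.272], [-1.0, 0.023, -0.007, 15.937], [0.005, -0.09, -0.996, 1486.468], [0.0, 0.0, 0.0, 1.0]] 515.9924047720078 319.27946862387694 195.22696015840614 -0.015397397240946492
side [[0.865, -0.291, 0.408, -90.023], [-0.501, -0.494, 0.711, -1054.187], [-0.005, -0.82, -0.573, 877.709], [0.0, 0.0, 0.0, 1.0]] 513.6877235420254 318.4197067180399 197.02621210576348 0.002119352932623777
```

View pics/top0.png

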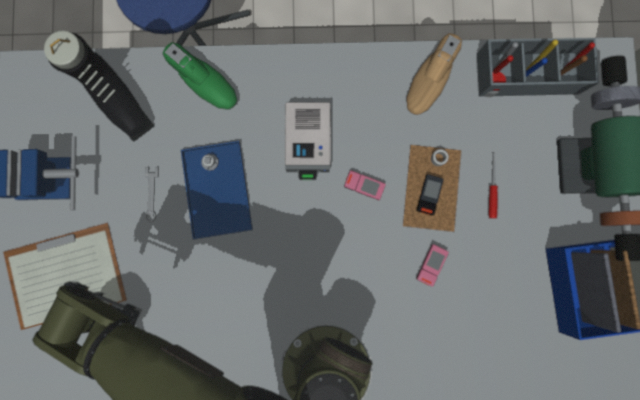

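View pics/side0.png

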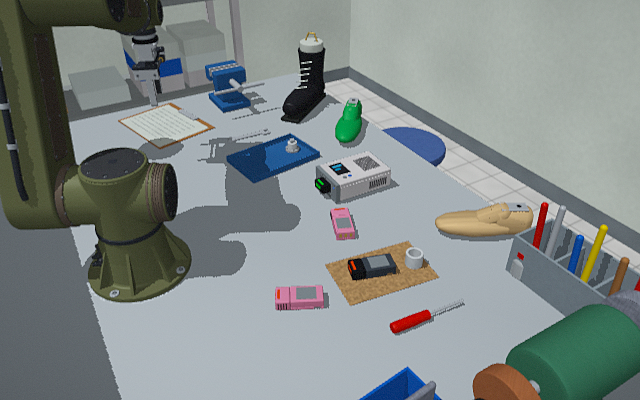

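Top view: charger at (308,135) with the green-lit pack end at (308,175), blue tray at (217,190) with the adapter at its far end (209,162), mat at (432,188) with the red-lit pack at (431,194), and two pink decoys beside it. The side view agrees. Next, coarse positions.

```bash
cat >> h.py <<'E'
def rect(p):
    (c,s,a)=cv2.minAreaRect(p.astype(np.float32)); 
    if s[0]<s[1]: s=s[::-1]; a+=90
    return np.round(c,1),np.round(s,1),round((a+90)%180-90,2)   # long side angle from world x
def blob(m):
    n,l,st,ce=cv2.connectedComponentsWithStats(m.astype(np.uint8)); k=1+np.argmax(st[1:,4]); return l==k
E
python3 - <<'E'
from h import *
for n in('top','side'):
    c=shot(n); P=cloud(c); hsv=cv2.cvtColor(c['frame'],cv2.COLOR_RGB2HSV); H,S,V=cv2.split(hsv)
    x,y,z=P[...,0],P[...,1],P[...,2]
    def rep(t,m):
        m=blob(m); q=P[m]; print(n,t,m.sum(),'z',np.percentile(q[:,2],[5,50,95]).round(1),*rect(q[:,:2]))
    roi=(x>300)&(x<850)
    tr=roi&(H>100)&(H<125)&(S>140)&(z<40)&(y>150)
    rep('tray',tr)
    rep('tray rim',tr&(z>16))
    rep('charger top',roi&(abs(y)<180)&(z>58)&(z<75))
    rep('mat',roi&(H>8)&(H<20)&(S>80)&(z<9)&(y<-150)&(y>-450))
    rep('flatpack',roi&(z>20)&(z<40)&(S<200)&(V<110)&(y<-200)&(y>-380))
    rep('green light',roi&(H>50)&(H<75)&(S>150)&(abs(y)<150)&(x<700))
    rep('red light',roi&((H<6)|(H>175))&(S>150)&(y<-200)&(y>-380)&(x<700))
E
```

```text
top tray 2414 z [-1.4  4.   9.8] [547.9 303.7] [184.3 162.5] 7.37
top tray rim 184 z [20.3 25.4 30.3] [525.1 756.3] [69.7 49.1] -85.11
top charger top 2928 z [61.3 66.2 71.3] [653.5  35.7] [189.2 126.5] -1.43
top mat 2923 z [-2.4  2.7  7.4] [ 507.  -320.5] [235.7 146.8] -7.41
top flatpack 671 z [24.6 30.6 36.3] [ 483.8 -309.3] [111.4  52.5] -16.08
top green light 18 z [45.2 48.  51.7] [543.9  39.6] [22.6  4. ] 89.14
top red light 28 z [27.2 31.5 35.8] [ 440.3 -294.7] [31.7 11.3] 77.5
side tray 2272 z [ 0.5  5.1 21.2] [513.8 313.6] [264.9 212.4] 7.4
side tray rim 343 z [17.9 24.1 38.3] [556.8 791.4] [170.4 118.6] 89.97
side charger top 1498 z [61.  65.7 69.1] [655.3  33.8] [194.9 133.9] -2.6
side mat 2766 z [-0.1  2.6  5.7] [ 508.6 -320.1] [244.  156.2] -7.85
side flatpack 464 z [21.5 29.9 33.3] [ 484.7 -311.2] [109.2  55. ] -16.62
side green light 25 z [29.  37.3 46.9] [535.7  40.7] [36.1  6.1] 82.67
side red light 5 z [28.4 31.2 32.3] [ 444.6 -279.6] [15.   2.2] 37.63
```

Request:
servo_tool([
  [[0.42,-0.932,0.09,0,0,0.123,0],[0.42,-0.932,0.09,0,0,0.123,0],[0.42,-0.932,0.09,0,0,0.123,0],[0.42,-0.932,0.09,0,0,0.123,0],[0.42,-0.932,0.09,0,0,0.123,0],[0.42,-0.932,0.09,0,0,0.123,0],[0.42,-0.932,0.09,0,0,0.123,0],[0.42,-0.932,0.09,0,0,0.123,0],[0.42,-0.932,0.09,0,0,0.123,0],[0.42,-0.932,0.09,0,0,0.123,0]],
])

```text
clock: 1.2
eef_pos: [423.4, 51.7, 249.3]
eef_rot: [3.142, 0.0, 3.116]
wrist_force: [0.8, 1.5, -1.0]
finger_gap: 93.8
finger_force: 0.0
```

```bash
python3 - <<'E'
from h import *
s=manip.read_state(); print(s['clock'],s['eef_pos'],s['eef_rot'],s['joints'])
c=shot('wrist'); print(c['M'].round(3).tolist(),c['f']); save(c,'w1.png')
c=shot('top'); np.savez('/tmp/top1.npz',f=c['frame']);save(c,'top1.png')
E
```

```text
1.2 [423.37465202  51.70435116 249.29178277] [3.14153200e+00 4.94056227e-04 3.11621567e+00] [ 3.55868166e-02 -1.57852632e-02  1.77830088e+00  3.10132213e-05
  1.37858020e+00 -1.50983846e+00]
[[0.024, 0.962, 0.273, 343.428], [1.0, -0.023, -0.007, 52.323], [-0.001, 0.274, -0.962, 428.974], [0.0, 0.0, 0.0, 1.0]] 314.66837475589506
```

View pics/w1.png

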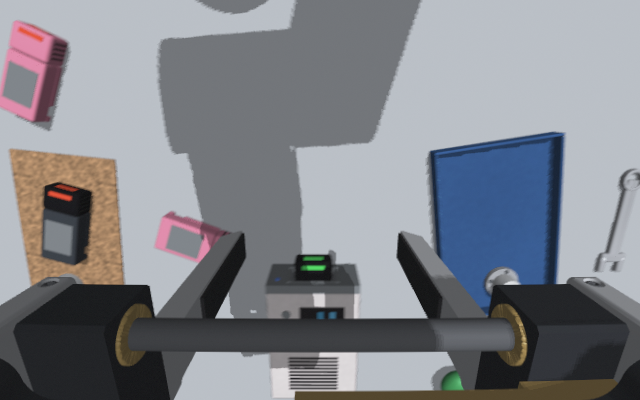

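Wrist view: pack's grip end at (314,267) in the charger front (270–357, row ~278), tray corners near (432,150) and (563,135), red pack at (66,222) on the mat.

```bash
cat > m.py <<'E'
from h import *
for n in('wrist','top'):
    c=shot(n); P=cloud(c); hsv=cv2.cvtColor(c['frame'],cv2.COLOR_RGB2HSV); H,S,V=cv2.split(hsv)
    H,S,V=[a.astype(int) for a in (H,S,V)]
    if n=='wrist': P[270:][:, :150]=np.nan; P[225:][:, 100:250]=P[225:][:, 100:250]*1; P[318:]=np.nan; P[230:318,395:]=np.nan; P[230:318,:246]=np.nan if False else P[230:318,:246]
    x,y,z=P[...,0],P[...,1],P[...,2]
    def rep(t,m):
        if m.sum()<4: return print(n,t,'none')
        m=blob(m); q=P[m]; print(n,t,m.sum(),'z',np.percentile(q[:,2],[5,50,95]).round(1),'min',np.percentile(q[:,:2],2,0).round(1),'max',np.percentile(q[:,:2],98,0).round(1),*rect(q[:,:2]))
    rep('charger top',(abs(y-38)<100)&(z>60)&(z<75)&(x>520)&(x<780))
    rep('grip top',(abs(y-38)<45)&(z>42)&(z<56)&(x>500)&(x<556))
    rep('grip all',(abs(y-38)<45)&(z>22)&(z<56)&(x>500)&(x<552))
    rep('green',(H>50)&(H<75)&(S>150)&(abs(y-38)<60)&(x<600)&(x>500))
    rep('flatpack',(z>20)&(z<42)&(y<-230)&(y>-380)&(x>380)&(x<545))
    rep('red',((H<8)|(H>174))&(S>150)&(y<-200)&(y>-380)&(x>380)&(x<560))
    rep('tray',(H>100)&(H<125)&(S>120)&(z<40)&(y>150)&(y<450)&(x>350)&(x<750))
    # charger front edge: for each column of the charger, first row with z>55
    m=(z>55)&(z<75)&(x>520)&(x<600)&(abs(y-38)<58)
    ed=[]
    for u in range(m.shape[1]):
        r=np.where(m[:,u])[0]
        if len(r)>3:
            k=np.argmin(P[r,u,0]); ed.append(P[r[k],u])
    ed=np.array(ed)
    if len(ed)>5: p=np.polyfit(ed[:,1],ed[:,0],1); print(n,'front edge x at y=38',np.polyval(p,38).round(1),'slope',p[0].round(4),len(ed))
E
python3 m.py
```

```text
wrist charger top 3278 z [64.3 66.4 68.8] min [560.3 -21.4] max [609.5  95.8] [586.   36.9] [123.   52.4] 88.21
wrist grip top 580 z [43.7 48.7 50.1] min [535.9  13.5] max [555.4  61.6] [545.4  37.8] [50.6 21. ] -89.91
wrist grip all 700 z [27.1 47.5 50. ] min [535.3  13.8] max [551.4  62. ] [543.2  37.9] [51.5 17.4] 89.95
wrist green 109 z [48.2 49.6 50.4] min [540.4  24.5] max [546.8  52.3] [543.6  38.9] [29.4  6.8] 88.47
wrist flatpack 2991 z [23.4 31.7 33.2] min [ 430.4 -339.6] max [ 536.3 -273.9] [ 485.  -309.4] [111.6  51.6] -17.11
wrist red 120 z [31.4 32.4 33.7] min [ 434.  -310.4] max [ 446.5 -282.6] [ 440.2 -296.6] [30.1  8.3] 73.22
wrist tray 11863 z [ 3.1  4.6 21.7] min [383.4 205.4] max [514.  379.4] [457.6 292.9] [171.3 146. ] -82.65
wrist front edge x at y=38 560.8 slope 0.0308 89
top charger top 2876 z [61.5 66.1 71.1] min [562.  -23.4] max [744.2  94.6] [653.4  35.4] [189.5 125.4] -1.27
top grip top 137 z [43.4 47.6 52.5] min [533.9  14.2] max [554.7  62. ] [544.6  38.2] [48.2 22.1] 89.68
top grip all 126 z [40.4 47.1 52.3] min [533.8  14.3] max [551.4  62. ] [542.5  38.5] [48.3 17.7] 88.82
top green 22 z [45.6 48.7 52.6] min [539.4  28.3] max [547.   50.8] [542.7  39.7] [23.   7.7] 82.78
top flatpack 700 z [24.7 30.8 35.6] min [ 431.4 -341.6] max [ 536.4 -275.9] [ 483.4 -309.8] [110.6  52.8] -17.27
top red 51 z [25.9 30.7 35.2] min [ 431.5 -310.7] max [ 446.3 -280.5] [ 439.5 -295.8] [31.7 12.6] 75.28
top tray 4646 z [-1.2  4.1 11.3] min [395.2 217.5] max [639.2 384.7] [514.8 299.8] [255.6 166.9] 8.39
top front edge x at y=38 559.4 slope 0.024 42
```

Request:
servo_tool([
  [[0.14,0,-0.2,0,0,0,1],[0.14,0,-0.35,0,0,0,1],[0.14,0,-0.45,0,0,0,1],[0.14,0,-0.45,0,0,0,1],[0.14,0,-0.45,0,0,0,1],[0.14,0,-0.45,0,0,0,1],[0.14,0,-0.45,0,0,0,1],[0.14,0,-0.45,0,0,0,1]],
], newtons=60)

```text
clock: 2.2
eef_pos: [493.9, 54.5, 26.3]
eef_rot: [3.141, 0.003, 3.117]
wrist_force: [-0.4, -0.2, 0.7]
finger_gap: 33.4
finger_force: 0.0
```

Request:
servo_tool([
  [[0.02,-0.032,-0.006,0,0,0,1],[0.032,-0.032,-0.006,0,0,0,1],[0.032,-0.032,-0.006,0,0,0,1],[0.032,-0.032,-0.006,0,0,0,1],[0.032,-0.032,-0.006,0,0,0,1],[0.032,-0.032,-0.006,0,0,0,1]],
])

```text
clock: 2.8
eef_pos: [508.9, 38.1, 21.1]
eef_rot: [3.142, 0.0, 3.117]
wrist_force: [0.1, -1.0, -0.8]
finger_gap: 0.7
finger_force: 0.0
```

Request:
servo_tool([
  [[0.02,0,0,0,0,0,1],[0.032,0,0,0,0,0,1],[0.036,0,0,0,0,0,1],[0.04,0,0,0,0,0,1],[0.043,0,0,0,0,0,1],[0.046,0,0,0,0,0,1],[0.046,0,0,0,0,0,1]],
])

```text
clock: 3.5
eef_pos: [531.2, 37.8, 20.7]
eef_rot: [-3.141, -0.003, 3.116]
wrist_force: [-9.7, -0.2, 6.4]
finger_gap: 0.6
finger_force: 4.3
```

Request:
servo_tool([
  [[0.004,0,0,0,0,0,1],[0.007,0,0,0,0,0,1],[0.009,0,0,0,0,0,1],[0.009,0,0,0,0,0,1]],
])

```text
clock: 3.9
eef_pos: [535.5, 37.7, 20.7]
eef_rot: [-3.141, -0.003, 3.116]
wrist_force: [-9.7, -0.2, 7.2]
finger_gap: 0.6
finger_force: 4.8
```

Request:
servo_tool([
  [[0.003,0,0,0,0,0,1],[0.006,0,0,0,0,0,1],[0.008,0,0,0,0,0,1],[0.008,0,0,0,0,0,1]],
])

```text
clock: 4.3
eef_pos: [535.9, 37.7, 20.7]
eef_rot: [-3.141, -0.012, 3.116]
wrist_force: [-41.0, -1.0, 32.4]
finger_gap: 0.4
finger_force: 20.3
```

Request:
servo_tool([
  [[-0.01,0,0,0,0,0,1],[-0.02,0,0,0,0,0,1],[-0.03,0,0,0,0,0,1],[-0.05,0,0,0,0,0,1],[-0.09,0,0.006,0,0,0,0],[-0.14,0,0.006,0,0,0,0],[-0.14,0,0.006,0,0,0,0],[-0.14,0,0.006,0,0,0,0],[-0.14,0,0.006,0,0,0,0],[-0.14,0,0.006,0,0,0,0]],
])

```text
clock: 5.3
eef_pos: [471.2, 37.7, 23.9]
eef_rot: [3.142, 0.0, 3.116]
wrist_force: [0.4, 0.4, 0.4]
finger_gap: 45.0
finger_force: 0.0
```

```bash
python3 m.py | grep -E "grip|green|edge"; python3 -c "
from h import *
print(manip.read_state()['eef_pos'])
save(shot('side'),'s2.png')"
```

```text
wrist grip top none
wrist grip all 358 z [23.6 26.4 28.8] min [519.   16.5] max [521.4  61.7] [520.4  39.2] [47.8  3.1] 88.66
wrist green none
top grip top 108 z [43.6 47.7 53.3] min [536.8  14.3] max [555.5  62. ] [546.9  38.2] [49.1 18.2] -85.94
top grip all 92 z [41.8 47.3 53.4] min [536.7  14.3] max [551.4  62.1] [544.5  38.2] [48.2 14.5] -88.1
top green none
top front edge x at y=38 558.7 slope 0.015 42
[470.88947565  37.74529398  23.81071016]
```

Request:
servo_tool([
  [[0,0,0.002,0,0,0,0],[0,0,0.002,0,0,0,0],[0,0,0.002,0,0,0,0],[0,0.002,0.002,0,0,0,0],[0.08,0.002,0.002,0,0,0,0],[0.144,0.002,0.002,0,0,0,0],[0.144,0.002,0.002,0,0,0,0],[0.144,0.002,0.002,0,0,0,0]],
])

```text
clock: 6.25
eef_pos: [542.2, 38.8, 24.4]
eef_rot: [-3.142, -0.001, 3.116]
wrist_force: [-0.7, -0.1, -0.2]
finger_gap: 93.9
finger_force: 0.0
```

Request:
servo_tool([
  [[0,0,0,0,0,0,1],[0,0,0,0,0,0,1],[0,0,0,0,0,0,1],[0,0,0,0,0,0,1],[0,0,0,0,0,0,1],[0,0,0,0,0,0,1],[0,0,0,0,0,0,1],[0,0,0,0,0,0,1],[0,0,0,0,0,0,1],[0,0,0,0,0,0,1]],
], newtons=50)

```text
clock: 7.25
eef_pos: [542.5, 38.8, 25.0]
eef_rot: [3.142, -0.0, 3.116]
wrist_force: [-1.5, 0.5, 1.5]
finger_gap: 49.9
finger_force: 49.9
```

Request:
servo_tool([
  [[-0.02,0.0006,0,0,0,0,1],[-0.05,0.0014,0,0,0,0,1],[-0.09,0.0025,0,0,0,0,1],[-0.13,0.0036,0,0,0,0,1],[-0.17,0.005,0,0,0,0,1],[-0.2,0.0055,0,0,0,0,1],[-0.2,0.0055,0.04,0,0,0,1],[-0.2,0.0055,0.08,0,0,0,1],[-0.2,0.0055,0.1,0,0,0,1],[-0.2,0.0055,0.1,0,0,0,1]],
])

```text
clock: 8.25
eef_pos: [442.7, 41.5, 75.7]
eef_rot: [3.142, 0.002, 3.116]
wrist_force: [0.6, -0.3, -3.5]
finger_gap: 49.3
finger_force: 49.9
```

```bash
python3 - <<'E'
from h import *
save(shot('side'),'s3.png')
c=shot('wrist'); P=cloud(c); v=c['frame'].max(2)
x,y,z=P[...,0],P[...,1],P[...,2]
m=(abs(y-41)<22)&(x>415)&(x<545)&(z>60)&(z<130); m=blob(m); q=P[m]
print(rect(q[:,:2]),np.percentile(q[:,2],[5,50,95])); A=np.c_[q[:,:2]-[440,41],np.ones(len(q))]; print(np.linalg.lstsq(A,q[:,2],rcond=None)[0])
c=shot('side'); cv2.imwrite('pics/s3c.png',cv2.resize(c['frame'][120:260,220:420,::-1],None,fx=3,fy=3))
E
```

```text
(array([449.3,  41. ]), array([60.6, 44. ]), -0.01) [86.14931251 98.26855026 99.48910739]
[ 9.92135176e-02 -6.99729507e-03  9.65323002e+01]
```

View pics/s3c.png

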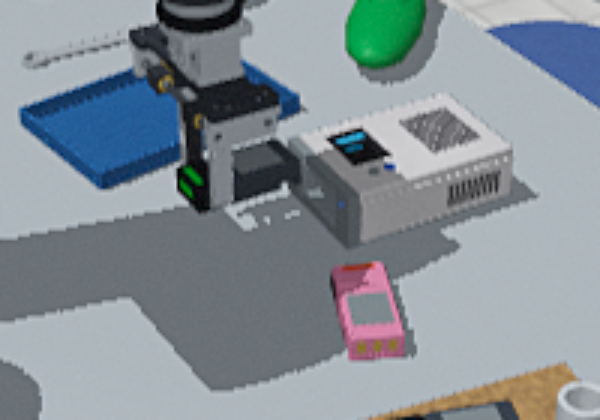

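Request:
servo_tool([
  [[-0.003,0.05,0.01,0,0,0.008,1],[-0.006,0.12,0.01,0,0,0.016,1],[-0.01,0.2,0.01,0,0,0.025,1],[-0.014,0.28,0.01,0,0,0.033,1],[-0.018,0.36,0.01,0,0,0.042,1],[-0.019,0.44,0.01,0,0,0.049,1],[-0.019,0.48,0.01,0,0,0.049,1],[-0.019,0.495,0.01,0,0,0.049,1],[-0.019,0.495,0.01,0,0,0.049,1],[-0.019,0.495,0.01,0,0,0.049,1]],
])

```text
clock: 9.4
eef_pos: [432.9, 288.0, 79.4]
eef_rot: [-3.141, -0.001, -3.014]
wrist_force: [0.2, 0.2, -2.5]
finger_gap: 49.6
finger_force: 49.9
```

```bash
python3 - <<'E'
from h import *
c=shot('top'); cv2.imwrite('pics/t4c.png',cv2.resize(c['frame'][120:260,150:350,::-1],None,fx=3,fy=3))
print(manip.read_state()['eef_pos'])
E
```

```text
[433.05778056 287.91958665  79.60930649]
```

View pics/t4c.png

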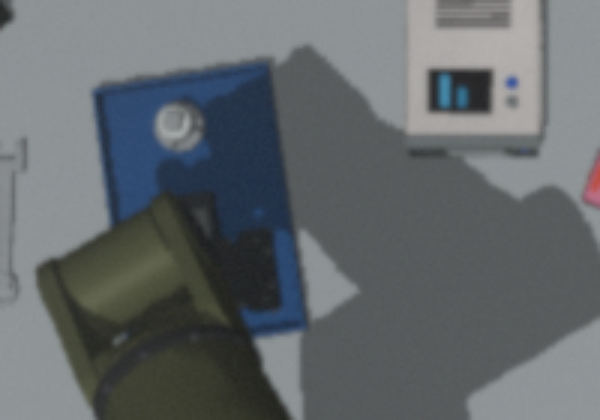

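The pack hovers over the tray's empty half, clear of the adapter at crop (180,125). Lowering it.

Request:
servo_tool([
  [[0,0,-0.04,0,0,0,1],[0,0,-0.08,0,0,0,1],[0,0,-0.11,0,0,0,1],[0,0,-0.13,0,0,0,1],[0,0,-0.136,0,0,0,1],[0,0,-0.138,0,0,0,1],[0,0,-0.139,0,0,0,1],[0,0,-0.139,0,0,0,1]],
])

```text
clock: 10.25
eef_pos: [433.4, 289.1, 11.0]
eef_rot: [3.141, 0.001, -3.013]
wrist_force: [0.4, -0.1, -2.1]
finger_gap: 49.6
finger_force: 49.9
```

Request:
servo_tool([
  [[0,0,-0.002,0,0,0,1],[0,0,-0.003,0,0,0,1],[0,0,-0.0035,0,0,0,1],[0,0,-0.004,0,0,0,1]],
])

```text
clock: 10.65
eef_pos: [433.1, 289.1, 9.0]
eef_rot: [3.142, 0.0, -3.013]
wrist_force: [-4.6, -2.8, 9.7]
finger_gap: 49.9
finger_force: 49.9
```

Touching the floor; release gently and rise.

Request:
servo_tool([
  [[0,0,0,0,0,0,0.4],[0,0,0,0,0,0,0.2],[0,0,0,0,0,0,0.1],[0,0,0,0,0,0,0.1],[0,0,0,0,0,0,0.1],[0,0,0.03,0,0,0,0.1],[0,0,0.1,0,0,0,0.1],[0,0,0.2,0,0,0,0.1],[0,0,0.3,0,0,0,0],[0,0,0.4,0,0,0,0]],
], newtons=10)

```text
clock: 11.65
eef_pos: [432.7, 288.8, 210.5]
eef_rot: [-3.142, 0.0, -3.013]
wrist_force: [0.5, 0.5, 0.5]
finger_gap: 93.6
finger_force: 0.0
```

Request:
servo_tool([
  [[-0.03,-0.99,0,0,0,-0.13,0],[-0.03,-0.99,0,0,0,-0.13,0],[-0.03,-0.99,0,0,0,-0.13,0],[-0.03,-0.99,0,0,0,-0.13,0],[-0.03,-0.99,0,0,0,-0.13,0],[-0.03,-0.99,0,0,0,-0.13,0],[-0.03,-0.99,0,0,0,-0.13,0],[-0.03,-0.99,0,0,0,-0.13,0],[-0.03,-0.99,0,0,0,-0.13,0],[-0.03,-0.99,0,0,0,-0.13,0]],
])

```text
clock: 12.65
eef_pos: [417.5, -208.3, 208.6]
eef_rot: [-3.141, 0.0, 2.861]
wrist_force: [1.6, 1.3, -0.1]
finger_gap: 93.9
finger_force: 0.0
```

Request:
servo_tool([
  [[-0.035,-0.15,0,0,0,-0.005,0],[-0.035,-0.15,0,0,0,-0.005,0],[-0.035,-0.15,0,0,0,-0.005,0],[-0.035,-0.15,0,0,0,-0.005,0],[-0.035,-0.15,0,0,0,-0.005,0]],
])

```text
clock: 13.15
eef_pos: [400.8, -280.1, 208.5]
eef_rot: [3.141, -0.0, 2.847]
wrist_force: [-0.8, 0.8, -0.5]
finger_gap: 93.8
finger_force: 0.0
```

```bash
cat > m2.py <<'E'
from h import *
s=manip.read_state(); print(s['eef_pos'],s['eef_rot'][2],s['joints'][5])
for n in('wrist','top'):
    c=shot(n); P=cloud(c); x,y,z=P[...,0],P[...,1],P[...,2]
    if n=='wrist': save(c,'w5.png')
    m=blob((z>22)&(z<42)&(y<-230)&(y>-380)&(x>400)&(x<545)); q=P[m]; print(n,rect(q[:,:2]),np.percentile(q[:,2],[5,50,95]))
    H,S,V=cv2.split(cv2.cvtColor(c['frame'],cv2.COLOR_RGB2HSV)); 
    if n=='top':
        g=blob((x>400)&(x<545)&(y>230)&(y<360)&(V<70)&(S<120)); q=P[g]; print('green pack',rect(q[:,:2]),np.percentile(q[:,2],[5,50,95]))
        g=blob((H>50)&(H<75)&(S>130)&(y>200)&(x<600)); print('light',P[g].mean(0),g.sum())
        m=m.astype(np.uint8)
    # ray onto plane z=31 from the pack's mask outline
    k=blob((V<125)&(S<120)&cv2.dilate(m.astype(np.uint8),np.ones((3,3))).astype(bool))
    uv=np.argwhere(m)[:,::-1]; print(' rays z31',rect(plane(c,uv,31)[:,:2]))
E
python3 m2.py
```

```text
[ 400.78834601 -280.09993807  208.45151387] 2.8469239653967926 -1.961111705789055
wrist (array([ 483.8, -310.7]), array([109.8,  51.7]), -17.39) [28.85939893 31.70474664 33.08620266]
 rays z31 (array([ 482.5, -310.1]), array([110.6,  50.9]), -16.79)
top (array([ 500.2, -314.8]), array([76.4, 51. ]), -17.33) [25.68027224 30.85703629 35.92428686]
green pack (array([466.9, 291.6]), array([113.7,  50.2]), 7.3) [ 5.5480525  30.79417214 37.07885561]
light [417.9702668  287.09108611  32.17303907] 33
 rays z31 (array([ 499.9, -313.7]), array([76.1, 51.3]), -17.36)
```

View pics/w5.png

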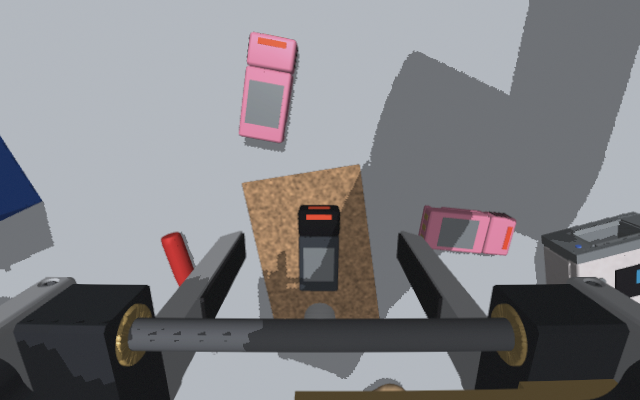

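Wrist view: red-lit pack at (319,248), aligned with the gripper on the mat; both pink decoys and the screwdriver handle (177,258) are clear of the fingers.

Request:
servo_tool([
  [[0.06,-0.025,-0.07,0,0,-0.001,0],[0.103,-0.041,-0.16,0,0,-0.001,0],[0.103,-0.041,-0.24,0,0,-0.001,0],[0.103,-0.041,-0.32,0,0,-0.001,0],[0.103,-0.041,-0.38,0,0,-0.001,0],[0.103,-0.041,-0.4,0,0,-0.001,0],[0.103,-0.041,-0.401,0,0,-0.001,0],[0.103,-0.041,-0.401,0,0,-0.001,0]],
])

```text
clock: 14.05
eef_pos: [452.9, -301.7, 9.4]
eef_rot: [-3.141, 0.002, 2.843]
wrist_force: [-0.8, -0.2, 0.2]
finger_gap: 93.9
finger_force: 0.0
```

Request:
servo_tool([
  [[0,0,0,0,0,0,1],[0,0,0,0,0,0,1],[0,0,0,0,0,0,1],[0,0,0,0,0,0,1],[0,0,0,0,0,0,1],[0,0,0,0,0,0,1],[0,0,0,0,0,0,1],[0,0,0,0,0,0,1],[0,0,0,0,0,0,1],[0,0,0,0,0,0,1]],
], newtons=50)

```text
clock: 15.05
eef_pos: [452.1, -301.4, 8.0]
eef_rot: [3.141, -0.0, 2.843]
wrist_force: [-0.3, 3.7, 4.1]
finger_gap: 50.0
finger_force: 49.9
```

Request:
servo_tool([
  [[0,0,0.03,0,0,0,1],[0,0,0.1,0,0,0,1],[-0.014,0.06,0.15,0,0,0.01,1],[-0.014,0.14,0.15,0,0,0.03,1],[-0.014,0.24,0.15,0,0,0.05,1],[-0.014,0.34,0.15,0,0,0.07,1],[-0.014,0.44,0.15,0,0,0.087,1],[-0.014,0.53,0.15,0,0,0.087,1],[-0.014,0.6,0.15,0,0,0.087,1],[-0.014,0.65,0.15,0,0,0.087,1]],
])

```text
clock: 16.05
eef_pos: [444.9, 25.4, 83.8]
eef_rot: [-3.141, 0.001, 3.118]
wrist_force: [0.4, -0.0, -2.4]
finger_gap: 49.7
finger_force: 49.9
```

Request:
servo_tool([
  [[0,0.02,-0.05,0,0,0,1],[0,0.032,-0.09,0,0,0,1],[0,0.032,-0.115,0,0,0,1],[0,0.032,-0.115,0,0,0,1],[0,0.032,-0.115,0,0,0,1]],
])

```text
clock: 16.55
eef_pos: [445.4, 39.0, 26.1]
eef_rot: [-3.141, 0.001, 3.116]
wrist_force: [-0.8, 0.0, -0.8]
finger_gap: 49.5
finger_force: 49.9
```

```bash
python3 - <<'E'
from h import *
s=manip.read_state(); print(s['eef_pos'],s['eef_rot'])
for n in('wrist','top'):
    c=shot(n); P=cloud(c); x,y,z=P[...,0],P[...,1],P[...,2]
    m=blob((abs(y-40)<24)&(x>470)&(x<553)&(z>38)&(z<58)); q=P[m]; print(n,rect(q[:,:2]),np.percentile(q[:,2],[5,50,95]))
    A=np.c_[q[:,:2]-[500,40],np.ones(len(q))]; print(np.linalg.lstsq(A,q[:,2],rcond=None)[0],np.percentile(q[:,:2],[2,98],0))
c=shot('side'); cv2.imwrite('pics/s6c.png',cv2.resize(c['frame'][120:260,220:420,::-1],None,fx=3,fy=3))
E
```

```text
[445.44196474  39.04859364  26.13587388] [-3.14149256e+00  5.06667944e-04  3.11566823e+00]
wrist (array([519.6,  38.9]), array([45.9, 30.8]), 89.38) [48.68293004 49.73032298 50.71777251]
[-2.89855584e-02 -6.97262885e-03  5.02464858e+01] [[505.53251586  16.89201717]
 [532.83195544  60.55950512]]
top (array([519.6,  38.7]), array([42.3, 23.5]), 88.81) [44.76488602 49.43071829 53.96070572]
[-6.57843027e-02  5.97159170e-03  5.06560493e+01] [[507.86339201  17.5672774 ]
 [531.19203724  59.7129603 ]]
```

View pics/s6c.png

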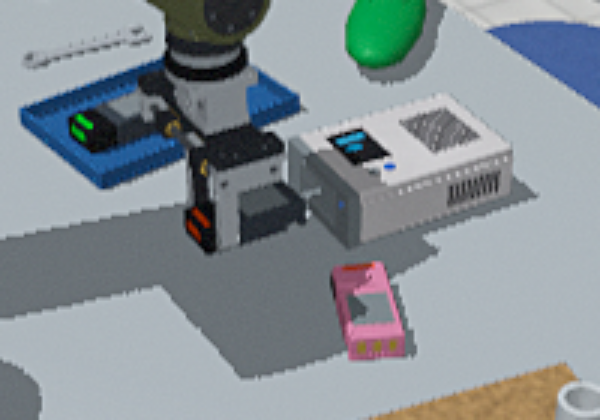

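The red pack is level and aligned in front of the bay (crop (270,210)), and the green-lit pack lies flat in the tray. Inserting.

Request:
servo_tool([
  [[0,0.005,0.001,0,0,0,1],[0,0.005,0.001,0,0,0,1],[0.03,0.004,0.001,0,0,0,1],[0.05,0.0036,0.001,0,0,0,1],[0.07,0.003,0,0,0,0,1],[0.09,0.0025,0,0,0,0,1],[0.09,0.0025,0,0,0,0,1]],
])

```text
clock: 17.4
eef_pos: [491.0, 40.7, 25.4]
eef_rot: [-3.142, 0.0, 3.116]
wrist_force: [-0.3, -1.0, -1.8]
finger_gap: 49.4
finger_force: 49.9
```

Request:
servo_tool([
  [[0.02,-0.0006,0,0,0,0,1],[0.04,-0.0012,0,0,0,0,1],[0.06,-0.002,0,0,0,0,1],[0.08,-0.0026,0,0,0,0,1],[0.098,-0.0032,0,0,0,0,1],[0.098,-0.0032,0,0,0,0,1]],
])

```text
clock: 18.0
eef_pos: [540.0, 39.1, 25.3]
eef_rot: [-3.142, 0.0, 3.116]
wrist_force: [-1.4, 0.7, -2.8]
finger_gap: 49.8
finger_force: 49.9
```

Request:
servo_tool([
  [[0.004,0,-0.001,0,0,0,1],[0.004,0,-0.001,0,0,0,0.4],[0.004,0,-0.001,0,0,0,0.2],[0.004,0,-0.001,0,0,0,0],[0.004,0,-0.001,0,0,0,0],[0.004,0,-0.001,0,0,0,0],[-0.04,0.001,-0.001,0,0,0,0],[-0.1,0.002,-0.002,0,0,0,0],[-0.14,0.004,-0.006,0,0,0,0.5],[-0.14,0.004,-0.006,0,0,0,1]],
])

```text
clock: 19.0
eef_pos: [467.2, 41.3, 22.3]
eef_rot: [-3.142, -0.001, 3.116]
wrist_force: [1.4, 0.6, 0.6]
finger_gap: 81.5
finger_force: 0.0
```

Request:
servo_tool([
  [[0,0,0,0,0,0,1],[0,0,0,0,0,0,1],[0,0,0,0,0,0,1],[0,0,0,0,0,0,1],[0,0,0,0,0,0,1],[0,0,0,0,0,0,1],[0,0,0,0,0,0,1],[0,0,0,0,0,0,1]],
])

```text
clock: 19.8
eef_pos: [469.1, 41.2, 22.4]
eef_rot: [-3.142, 0.0, 3.116]
wrist_force: [-0.0, 0.1, 0.2]
finger_gap: 17.3
finger_force: 0.0
```

```bash
python3 m.py | grep -E "grip|edge"; python3 -c "
from h import *
s=manip.read_state();print(s['eef_pos'],s['finger_gap'])"
```

```text
wrist grip top none
wrist grip all 21 z [22.5 23.4 24.1] min [519.7  38.1] max [521.3  50.8] [520.5  44.5] [13.2  1.4] -86.13
top grip top 123 z [44.1 48.4 52.7] min [536.1  14.2] max [554.3  62.1] [545.   38.1] [48.7 20.4] -88.08
top grip all 109 z [43.2 48.4 52.8] min [536.1  14.3] max [551.5  62.1] [543.7  38.2] [48.5 17.7] -88.08
top front edge x at y=38 559.3 slope 0.0242 42
[469.05844173  41.14691708  22.43183095] 9.543057014773096
```

Request:
servo_tool([
  [[0.03,-0.002,-0.002,0,0,0,1],[0.07,-0.003,-0.002,0,0,0,1],[0.082,-0.004,-0.003,0,0,0,1],[0.09,-0.004,-0.003,0,0,0,1],[0.098,-0.005,-0.003,0,0,0,1],[0.106,-0.005,-0.003,0,0,0,1],[0.114,-0.005,-0.003,0,0,0,1],[0.122,-0.005,-0.003,0,0,0,1],[0.128,-0.005,-0.003,0,0,0,1],[0.128,-0.005,-0.003,0,0,0,1]],
])

```text
clock: 20.9
eef_pos: [531.7, 39.0, 20.7]
eef_rot: [3.141, -0.003, 3.117]
wrist_force: [-7.5, 1.7, 4.3]
finger_gap: 0.3
finger_force: 3.0
```

Request:
servo_tool([
  [[0.004,0,0,0,0,0,1],[0.008,0,0,0,0,0,1],[0.011,0,0,0,0,0,1],[0.013,0,0,0,0,0,1],[0.015,0,0,0,0,0,1],[0.015,0,0,0,0,0,1]],
])

```text
clock: 21.5
eef_pos: [535.7, 39.3, 20.7]
eef_rot: [3.141, -0.011, 3.117]
wrist_force: [-34.7, 4.5, 28.2]
finger_gap: 0.1
finger_force: 17.4
```

At the stop; back off.

Request:
servo_tool([
  [[-0.008,0,0,0,0,0,1],[-0.016,0,0,0,0,0,1],[-0.03,0,0,0,0,0,1],[-0.06,0,0,0,0,0,1],[-0.12,0,0.02,0,0,0,1],[-0.2,0,0.1,0,0,0,1],[-0.23,0,0.2,0,0,0,1],[-0.23,0,0.3,0,0,0,1],[-0.23,0,0.35,0,0,0,1],[-0.23,0,0.35,0,0,0,1]],
])

```text
clock: 22.5
eef_pos: [426.9, 38.6, 200.1]
eef_rot: [3.141, 0.008, 3.116]
wrist_force: [0.2, 0.7, -0.9]
finger_gap: 0.1
finger_force: 0.0
```

```bash
python3 m.py | grep -E "grip|edge"; python3 - <<'E'
from h import *
c=shot('wrist'); P=cloud(c); x,y,z=P[...,0],P[...,1],P[...,2]
f=(abs(y-38)<20)&(x>505)&(x<556)&(z>22)&(z<44); print('face x',np.percentile(x[f],[5,25,50]),f.sum())
c=shot('side'); cv2.imwrite('pics/s9c.png',cv2.resize(c['frame'][110:290,200:440,::-1],None,fx=3,fy=3))
E
```

```text
wrist grip top none
wrist grip all none
top grip top 127 z [43.6 48.1 53.3] min [534.3  14.2] max [554.9  62.1] [544.6  39.4] [50.9 21.8] -89.1
top grip all 124 z [38.8 47.8 52.7] min [534.3  14.3] max [551.2  62.5] [542.7  39.7] [51.  17.2] 89.57
top front edge x at y=38 558.1 slope 0.0102 42Traceback (most recent call last):
  File "<stdin>", line 3, in <module>
    return _quantile_unchecked(
        a, q, axis, out, overwrite_input, method, keepdims, weights)
    return _ureduce(a,
                    func=_quantile_ureduce_func,
    ...<5 lines>...
                    overwrite_input=overwrite_input,
                    method=method)
    r = func(a, **kwargs)
    result = _quantile(arr,
                       quantiles=q,
    ...<2 lines>...
                       out=out,
                       weights=wgt)
    slices_having_nans = np.isnan(arr[-1, ...])
                                  ~~~^^^^^^^^^
IndexError: index -1 is out of bounds for axis 0 with size 0
```

```bash
python3 - <<'E'
from h import *
c=shot('side'); cv2.imwrite('pics/s9c.png',cv2.resize(c['frame'][110:290,200:440,::-1],None,fx=3,fy=3))
P=cloud(c); x,y,z=P[...,0],P[...,1],P[...,2]
f=(abs(y-38)<24)&(x>500)&(x<556)&(z>24)&(z<55); print('side min x',np.percentile(x[f],[1,5,25]),f.sum())
E
```

```text
side min x [534.38960368 535.38256346 537.20633728] 128
```

View pics/s9c.png

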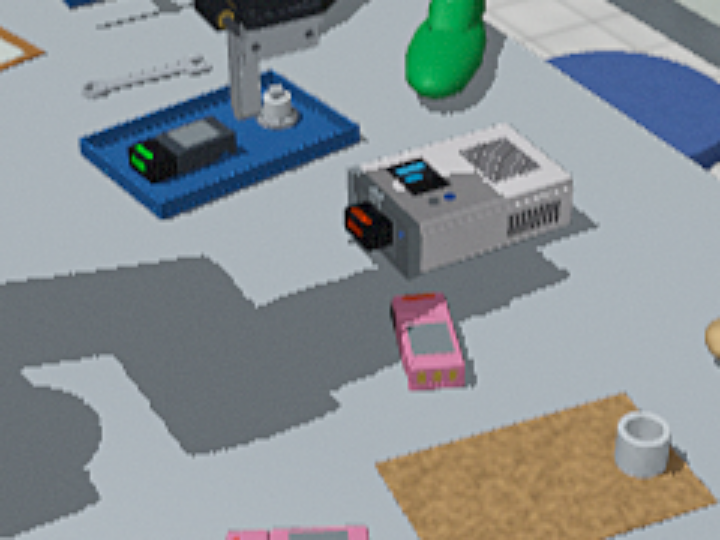

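The red pack sits in the bay about 24 mm proud, so the catch is holding (crop (368,225)). The green pack is flat in the tray (185,145), and the adapter and tube clamp are where they were.

```bash
python3 -c "
from cell import manip
print(manip.sign_off())"
```

```text
the job is handed in; nothing more can be done
None
```

The job is handed in after about 23 s of robot time: in the last camera views the green-lit pack lies flat in the blue job tray and the red-lit pack is held in the charger, about 24 mm proud; sign-off returned no verdict.

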